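Load two turning tools into the sprung feed rack

TASK

Load the two short lathe turning tools into the sprung feed rack of the tool grinder. Draw the follower back by its upright handle and shift the handle sideways into the notch of the catch so that it stays back by itself; lay both short tools across the rails in front of it, then push the handle out of the notch so that the follower closes and clamps them square, side by side, against the stop posts. Leave the long turning tool, the grease tin and the vee block where they are.

Things in the scene. Friction and masses are not known exactly. Their poses are not given: they have to be found in the camera images.
- rack: Fixed steel feed rack, 228 mm long, 205 mm wide. Origin on the bench, on the track's middle line; x runs along the track towards the stop posts, y across it towards the catch, z up. Base plate 8 mm. Two rails (36 to 60 mm either side of the middle line, tops 28 mm up) carry the tools; open between them. Side cheeks 156 mm apart inside, 44 mm high.
- nest (a point): Point midway between the faces of the two stop posts, at rail-top height, 28 mm over the bench; axes as the rack's. The track extends from here to -x. The posts are 50 mm high and stand 32 to 62 mm either side, the middle between them open.
- follower (a joint): Travel of the follower, m: 0 = fully forward, grows as it is drawn to the rack's -x, 0.14 at most. Its pushing faces stand this value + 5 mm from the stop posts. The spring pushes it forward, 7 N at 0, 14 N at 0.14; damped (25 N s/m). Two short tools clamped side by side give about 0.027.
- prongs (a point): On the follower, midway between the pushing faces of its two prongs, at rail-top height. The prongs lie 30 to 52 mm either side, 30 mm long, tops 46 mm over the bench, open between; behind them is a cross block, top 49 mm over the bench.
- handle: Upright steel angle on the follower, an L seen from above, plates 6 mm thick. Origin at the foot of its inner corner, 58 mm over the bench; 36 mm tall; axes as the rack's. One plate has its face at x = 0 (y -48 to 6 mm), the other at y = 0 (x -6 to 40 mm). Closed fingers in the corner (x > 0, y < 0) can draw it to -x and push it to +y. It shifts 0 to 18 mm to +y, with about 1 N of friction.
- outer_face (a point): Middle of the outer face (+y side) of the handle's long plate, 76 mm over the bench. Pushed here to -y the handle leaves the notch (a few N) and the follower then runs forward on its own. Beside this face the handle's arm is 56 mm high over the bench.
- pin (a point): Lower end of the handle's 10 mm pin, which goes in the notch. The catch is a steel plate beside the track, from 95 mm off the middle line (2 mm off the pin), top 50 mm (screws 55 mm) over the bench. Its notch, 24 mm long, is open to the pin over 14 mm of travel; eased forward, the pin then rests at a travel between 0.095 and 0.120, different each time and not tracked: feel for it.
- tool_a: Short lathe turning tool: square dark steel shank 16 x 16 mm, 140 mm long over all (its y, the 18 mm cutting nose at +y, with a small brass-coloured tip), 0.15 to 0.26 kg. Origin in the middle of its underside. Its nose may point to either side in the rack; it lies on its underside.
- tool_b: The second short turning tool, the same as tool_a.
- long_tool: Long turning tool of the same form, 190 mm long (its y), shank 20 x 20 mm; too long for the rack. Leave it. Origin in the middle of its underside.
- grease_tin: Round open blue tin, 62 mm across, 50 mm high; leave it. Origin at the middle of its underside.
- v_block: Steel vee block 50 x 60 x 45 mm high; leave it. Origin at the middle of its underside.

How it is judged (in metres and radians):
On the way, in this order (a step that is already met when the one before it is completed fails the run):
1. the follower stays drawn back by itself, held by the catch, the robot touching nothing (value of joint follower above 0.085 m and contact force between each of the fingers, the arm and anything else below 0.2 N), for 0.3 s.
2. both short tools lie across the rails between the stop posts and the drawn-back follower, let go (value of joint follower above 0.085 m and x of tool_a in the frame of nest between -0.12 and 0.002 m and y of tool_a in the frame of nest between -0.02 and 0.02 m and z of tool_a in the frame of nest between -0.006 and 0.016 m and angle between the y axis of each of tool_a, tool_b and the y axis of rack, either way round below 0.35 rad and x of tool_b in the frame of nest between -0.12 and 0.002 m and y of tool_b in the frame of nest between -0.02 and 0.02 m and z of tool_b in the frame of nest between -0.006 and 0.016 m and contact force between the fingers and tool_a below 0.2 N and contact force between the fingers and tool_b below 0.2 N), for 0.2 s.
At the end, for the whole second after the job is handed in: The follower has closed on the two short tools (travel 16 to 36 mm, where two short tools side by side give about 27 mm); both lie at rest on the rails within 40 mm of the stop-post faces, square across the track within 0.12 rad and centred across it within 20 mm; nothing else was disturbed (value of joint follower between 0.016 and 0.036 m and x of tool_a in the frame of nest between -0.04 and 0.002 m and y of tool_a in the frame of nest between -0.02 and 0.02 m and z of tool_a in the frame of nest between -0.006 and 0.016 m and angle between the y axis of each of tool_a, tool_b and the y axis of rack, either way round below 0.12 rad and x of tool_b in the frame of nest between -0.04 and 0.002 m and y of tool_b in the frame of nest between -0.02 and 0.02 m and z of tool_b in the frame of nest between -0.006 and 0.016 m and linear speed of each of tool_a, tool_b below 0.02 m/s); the robot touches nothing.
It fails at once if the long turning tool moved more than 30 mm (distance of long_tool from where it was at the start of the episode above 0.03 m).
It fails at once if the grease tin moved more than 30 mm (distance of grease_tin from where it was at the start of the episode above 0.03 m).
It fails at once if the vee block moved more than 30 mm (distance of v_block from where it was at the start of the episode above 0.03 m).
It also fails if it takes over 72 s, if anything falls off the work surface, if the arm or the gripper's body presses on something with over 40 N, if the wrist force passes 120 N, or if a joint passes its speed limit or range.

ROBOT

A 6-joint arm with a two-finger parallel gripper is mounted at the origin on a cart in front of the work surface, level with it; the furniture and walls round the work are solid. World frame = base frame: x ahead of the robot, y to its left, z up, the work surface at z = 0. Lengths are in m, angles in degrees, forces in N, time in s.
With the tool pointing down it reaches from about 0.25 to 0.725 m from the base axis. Payload 9.7 kg.
Tool frame: the origin (TCP) lies at the very end of the fingers, on their centre line; the grasp point (between the pads) lies 19 mm behind it; z points along the fingers, y is the line along which they close (so a half turn about z gives the same grasp; the last joint's range is limited). The gripper opens to 85 mm and grips with 20 to 120 N. Pads are 22 mm wide; open, the fingers measure 114 mm over their backs; the gripper's body (76 mm by 85 mm) begins 54 mm behind the grasp point. The pads swing forward as they close: fully open they stand 13 mm farther back than shut.
Start: joints at [72.078, 4.979, 10.078, 95.1, 0, 90], TCP at [0.169, 0.523, 0.231] pointing down, gripper open.
Joint ranges: [-179.16, 179.16], [-48.56, 103.87], [-65.8, 70.77], [-126.05, 130.52], [-82.76, 87.17], [-180, 180]. Speed limits (degrees/s): [127.2, 127.2, 147.25, 180, 180, 180].

INTERFACE

Orientations are given as [roll, pitch, yaw] about the fixed x, y, z axes, in that order (R = Rz(yaw) Ry(pitch) Rx(roll)).
In Python, from workcell import bot gives the robot as it stands.
- The arm moves only by the tool arm_command, never from a script. Its argument "series" is a list of rows, each a list of 4 numbers: the shift along the tool's x, y, z in m, then the turn about the tool's z in rad. A call has exactly 5 rows; each row is the pose to reach, as a shift and turn from the pose commanded when the call began, along the tool's axes at that moment; what a row does not reach only later rows make up. A row lasts 1/10 s, in which the tool goes at most 50 mm and 8.59 degrees, less where a joint would pass 70% of its speed; a pose out of reach is approached as far as the arm can. A call with a gripper value outside its range is refused whole. "hand" is the finger opening in m, from 0 to 0.0854, set as the call begins (left out, the last holds). The fingers move at their own pace and stop on an object; "grip_force" is the grip in N (left out, the last holds). Time passes only in rows, so rows that repeat a pose let the fingers close, or fill a call up. It gives the time, the measured TCP pose, the force, the opening and the grip force at its end, in the units of the state.
- bot.get_obs(): the state, without advancing time (a new reading comes with each control period).
- bot.camera(name): name is "side" or "top"; returns a dict with "color" (384x512x3 uint8, blue, green, red), "camera_matrix" (3x3 intrinsics, pixels), "dist_coeffs" ([k1, k2, p1, p2, k3] as OpenCV has them; the pictures are not rectified), "xyz" and "orientation" of the camera in the world. Camera axes: x right, y up, looking along -z (the intrinsics and any distortion apply to the point x, -y, -z); pixel columns grow to the right and rows downward; lengths in m; the calibration is good to about 2 mm. A picture is of the moment at which its call begins. There is no depth.
- bot.job_done(): hands the job in; it is judged then, once.
Trained networks look in the newest picture that a camera, given by its name, has taken for a name from the list of things; names that differ only in an ending like _2 or _b are one class to them, and where a whole thing is asked for, a point or a joint stands for the part that bears it (a point fixed in the world has none). Each returns a list of dicts, best first, with "confidence" (0 to 1); they miss things now and then, are a little off and sometimes report something else, mostly with a low value. They report only what shows in the picture. A call takes as long as a camera call.
- bot.find_in(camera, target): "location" ([column, row] in pixels, amid what is visible of it).
- bot.mark_of(camera, target): "location" ([column, row] in pixels: a listed point, or the origin of a listed thing).
The state is a dict: "time": time; "q": joint angles; "qd": joint speeds; "joint_efforts": joint torques, N m; "ee_pos": TCP position; "tcp_rot": TCP orientation; "wrist_force": force on the tool from outside, world axes, zero at the start; "torque": the same for the moment, N m; "opening": finger opening in m; "grasp_force": force on a finger pad.
Only numpy, scipy, OpenCV 4.12 (cv2) and the standard library are available. Lean on these libraries where they do the work, as an engineer would, in place of code of your own. Each camera call takes 0.05 s, during which the arm holds its last target. There are 200 camera calls.

## Working session

There is one attempt and no reset: what is moved stays moved. The work goes in short steps, Python scripts to look and compute and a tool call to move; the robot and the scene stay as the last step left them, time stands still between calls to the robot, and variables do not carry over. Pictures are saved under pics/ and viewed, at most 10 in all, crops included, and the job is handed in when it is done.

Besides the shell and the picture viewer there is one more tool, called after "Request:" as name([rows], argument=value, ...), one row to a line, values as JSON. arm_command: Moves the arm, as the interface text tells. Its arguments: {"type":"object","properties":{"series":{"type":"array"},"hand":{"type":"number"},"grip_force":{"type":"number"}},"required":["series"]}

```bash
mkdir -p pics; ls; cat > h.py <<'E'
import numpy as np, cv2
from scipy.spatial.transform import Rotation as R
from workcell import bot
def cam(n):
    c=bot.camera(n); return c
def rot(o):
    o=np.array(o,float)
    return o if o.shape==(3,3) else R.from_euler('xyz',o,degrees=True).as_matrix()
def ray(c,px):
    u=cv2.undistortPoints(np.array([[px]],float),np.array(c['camera_matrix']),np.array(c['dist_coeffs']))[0,0]
    return np.array(c['xyz']),rot(c['orientation'])@np.array([u[0],-u[1],-1.])
def at(c,px,z):
    o,d=ray(c,px); return o+d*(z-o[2])/d[2]
def proj(c,P):
    p=(np.atleast_2d(P)-np.array(c['xyz']))@rot(c['orientation']); p=p*[1,-1,-1]
    return cv2.projectPoints(p,np.zeros(3),np.zeros(3),np.array(c['camera_matrix']),np.array(c['dist_coeffs']))[0][:,0]
def tri(a,pa,b,pb):
    A=0;B=0
    for c,p in((a,pa),(b,pb)):
        o,d=ray(c,p); d/=np.linalg.norm(d); M=np.eye(3)-np.outer(d,d); A=A+M;B=B+M@o
    return np.linalg.solve(A,B)
E
python3 - <<'E'
from h import *
np.set_printoptions(precision=4,suppress=True)
print(bot.get_obs())
C={}
for n in('side','top'):
    c=C[n]=cam(n); cv2.imwrite(f'pics/{n}0.png',c['color']); print(n,c['xyz'],c['orientation'],c['dist_coeffs'],np.array(c['camera_matrix'])[0])
    for t in ['rack','nest','prongs','handle','outer_face','pin','tool_a','long_tool','grease_tin','v_block']:
        print(t,[(np.round(r['location'],1).tolist(),round(r['confidence'],2)) for r in bot.mark_of(n,t)[:4]])
E
```

```text
pics
{'time': 0.0, 'q': array([72.0787,  5.0117, 10.0324, 95.0995,  0.001 , 89.9991]), 'qd': array([-0.0982, -0.0455, -0.0419, -0.04  ,  0.0118, -0.0805]), 'joint_efforts': array([ -0.0008, -52.0386,  46.4805,   0.0162,   0.0001,   0.    ]), 'ee_pos': array([0.1692, 0.5231, 0.2306]), 'tcp_rot': array([-179.9213,   -0.001 ,  162.0796]), 'wrist_force': array([-0.4954,  0.6471, -0.8228]), 'torque': array([ 0.0004,  0.0224, -0.0099]), 'grasp_force': 0.0, 'opening': 0.08506633054171207}
side [ 0.3834 -0.8016  0.753 ] [ 50.9561   0.4995 -10.5816] [0.0191 0.     0.     0.     0.    ] [353.3013   0.     262.2412]
rack [([252.7, 182.8], 0.83)]
nest [([258.2, 196.3], 0.74)]
prongs [([257.2, 196.5], 0.88)]
handle [([261.6, 178.2], 0.64)]
outer_face [([264.4, 173.6], 0.67)]
pin [([283.0, 175.6], 0.83)]
tool_a [([255.7, 327.9], 0.6), ([233.0, 142.6], 0.58)]
long_tool [([307.5, 328.2], 0.86), ([257.6, 194.9], 0.17)]
grease_tin [([261.7, 144.6], 0.74), ([224.0, 243.7], 0.27)]
v_block [([226.4, 243.3], 0.86), ([257.0, 193.8], 0.21)]
top [ 0.4071 -0.0019  1.2584] [  3.8125  -0.2854 -88.536 ] [0.0044 0.     0.     0.     0.    ] [381.3539   0.     255.2301]
rack [([213.0, 183.0], 0.77)]
nest [([245.9, 184.7], 0.88)]
prongs [([241.3, 180.5], 0.84)]
handle []
outer_face [([226.7, 172.8], 0.79)]
pin [([227.0, 154.6], 0.53)]
tool_a [([369.4, 208.5], 0.64), ([239.6, 180.8], 0.6), ([129.0, 195.2], 0.49)]
long_tool [([376.4, 179.3], 0.55)]
grease_tin [([143.3, 163.0], 0.79), ([241.9, 182.3], 0.73)]
v_block []
```

View pics/side0.png

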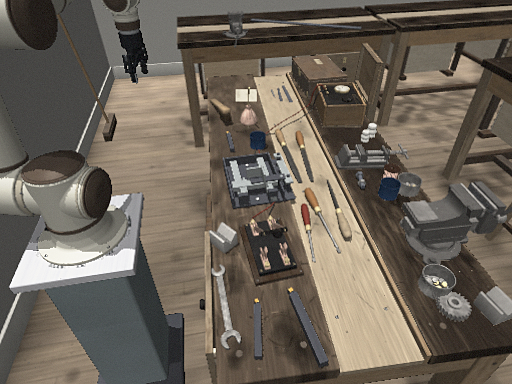

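View pics/top0.png

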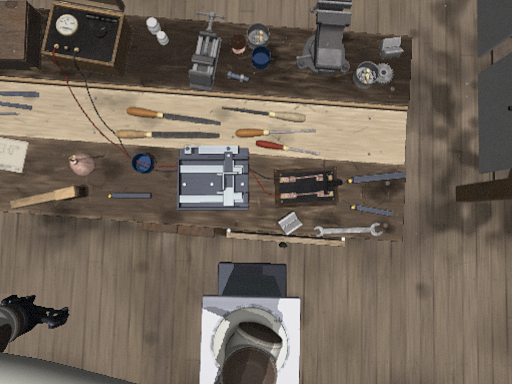

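```bash
python3 - <<'E'
from h import *
np.set_printoptions(precision=4,suppress=True)
C={n:cam(n) for n in('side','top')}
s,t=C['side'],C['top']
for nm,a,b,z in [('rack',(252.7,182.8),(213,183),0),('nest',(258.2,196.3),(245.9,184.7),.028),('prongs',(257.2,196.5),(241.3,180.5),.028),('outer',(264.4,173.6),(226.7,172.8),.076),('pin',(283,175.6),(227,154.6),.04),('A',(255.7,327.9),(369.4,208.5),0),('B',(233,142.6),(129,195.2),0),('L',(307.5,328.2),(376.4,179.3),0),('tin',(261.7,144.6),(143.3,163),0)]:
    print(nm,at(s,a,z),at(t,b,z),tri(s,a,t,b))
print('v',at(s,(226.4,243.3),0),'handle',at(s,(261.6,178.2),.058))
im=t['color']
a=cv2.resize(im[140:215,170:256],None,fx=8,fy=8,interpolation=cv2.INTER_CUBIC)[:600,:688]
cv2.imwrite('pics/rack1.png',a)
b=cv2.resize(im[165:235,335:410],None,fx=5,fy=5,interpolation=cv2.INTER_CUBIC)
c=cv2.resize(im[160:230,90:165],None,fx=5,fy=5,interpolation=cv2.INTER_CUBIC)
cv2.imwrite('pics/tools1.png',np.hstack([b,c]))
E
```

```text
rack [0.5186 0.1356 0.    ] [0.5175 0.1345 0.    ] [0.5179 0.1344 0.001 ]
nest [0.5194 0.0301 0.028 ] [0.5123 0.0249 0.028 ] [0.5152 0.0245 0.0329]
prongs [0.5162 0.0298 0.028 ] [0.5256 0.0401 0.028 ] [0.5222 0.0408 0.0185]
outer [0.5491 0.0801 0.076 ] [0.5438 0.0847 0.076 ] [0.5471 0.0847 0.0724]
pin [0.6164 0.1041 0.04  ] [0.607  0.0881 0.04  ] [0.6083 0.0867 0.0536]
A [ 0.4395 -0.3851  0.    ] [ 0.4464 -0.3842  0.    ] [ 0.4431 -0.3844 -0.0014]
B [0.4834 0.4051 0.    ] [0.4699 0.4099 0.    ] [ 0.477   0.4107 -0.0034]
L [ 0.5541 -0.4077  0.    ] [ 0.5439 -0.4069  0.    ] [ 0.5489 -0.4077  0.0005]
tin [0.5931 0.368  0.    ] [0.5781 0.3677 0.    ] [0.5854 0.367  0.0005]
v [ 0.4011 -0.1205  0.    ] handle [0.5401 0.0813 0.058 ]
```

View pics/rack1.png

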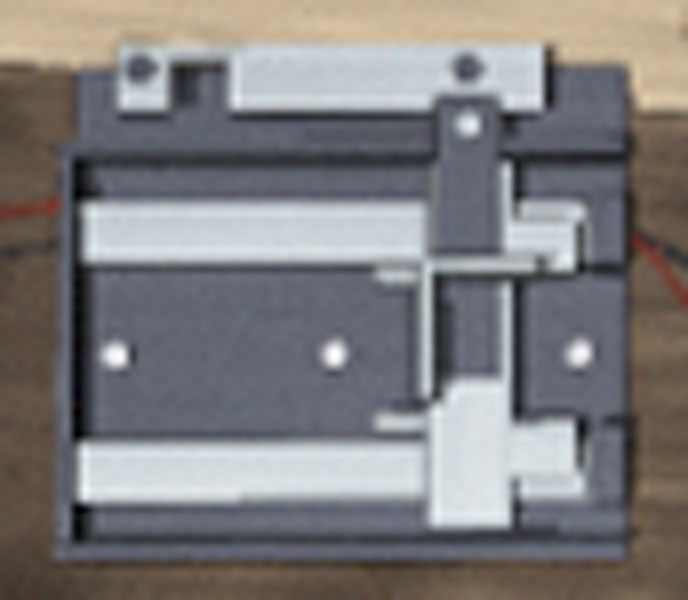

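View pics/tools1.png

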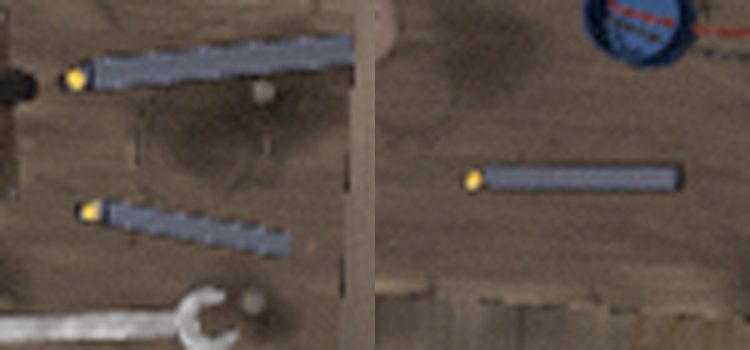

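```bash
cat >> h.py <<'E'
def toolfit(c,box,z=.016,up=8):
    """shank+nose rect in box (c0,r0,c1,r1): returns centre & ends world at height z"""
    c0,r0,c1,r1=box; im=cv2.resize(c['color'][r0:r1,c0:c1],None,fx=up,fy=up,interpolation=cv2.INTER_CUBIC).astype(int)
    m=((im[...,0]-im[...,2]>2)|((im[...,2]-im[...,0]>70))).astype(np.uint8)
    m=cv2.morphologyEx(m,cv2.MORPH_CLOSE,np.ones((13,13))); m=cv2.morphologyEx(m,cv2.MORPH_OPEN,np.ones((9,9)))
    cs=max(cv2.findContours(m,0,2)[0],key=cv2.contourArea)
    b=(cv2.boxPoints(cv2.minAreaRect(cs))+.5)/up-.5+[c0,r0]
    return m,np.array([at(c,p,z)[:2] for p in b])
def desc(P):
    e=P[1]-P[0],P[2]-P[1]; l=[np.linalg.norm(x) for x in e]; k=int(np.argmax(l)); d=e[k]
    return P.mean(0),np.degrees(np.arctan2(d[1],d[0])),l
E
python3 - <<'E'
from h import *
np.set_printoptions(precision=4,suppress=True)
t=cam('top'); ms=[]
for nm,box in (('A',(345,200,400,222)),('B',(100,185,160,206))):
    m,P=toolfit(t,box); print(nm,desc(P)); ms.append(m*255)
g=cv2.cvtColor(t['color'],cv2.COLOR_BGR2GRAY).astype(float)
def edge(line,lo,hi):
    d=np.abs(np.gradient(line)); s=np.arange(lo,hi+1); w=d[lo:hi+1]**2; return (s*w).sum()/w.sum()
# rails edges per column
for col in range(184,222,6):
    L=g[:,col-2:col+3].mean(1)
    r=[edge(L,*q) for q in((163,167),(171,175),(193,197),(200,204))]
    print(col,np.round(r,2),[at(t,(col,x),.028)[:2].round(4).tolist() for x in r])
f=lambda x,y:(170+(x+.5)/8-.5,140+(y+.5)/8-.5)
for nm,x,y,z in [('corner',432,272,.094),('plate end',432,395,.094),('long end',548,272,.094),('outer',490,256,.094),('pin',467,123,.06),('catchL',170,90,.05),('notchfront',230,90,.05),('catchend',545,90,.05),('catch edge',400,110,.05),('prongL',578,445,.046),('rack L',60,351,.044),('rackR',628,351,.008)]:
    print(nm,at(t,f(x,y),z)[:2])
E
```

```text
A (array([ 0.4424, -0.385 ]), np.float64(-98.73943333171924), [np.float64(0.017077153238736004), np.float64(0.14207404998498543)])
B (array([0.4696, 0.4045]), np.float64(-88.51773445140059), [np.float64(0.13810070655862294), np.float64(0.015503857346068099)])
184 [164.88 172.18 194.97 202.21] [[0.5716, 0.2274], [0.5478, 0.2265], [0.4738, 0.2237], [0.4505, 0.2228]]
190 [164.88 172.19 194.94 202.22] [[0.5721, 0.208], [0.5483, 0.2071], [0.4744, 0.2044], [0.4509, 0.2035]]
196 [164.85 172.17 194.97 202.21] [[0.5727, 0.1885], [0.5488, 0.1877], [0.4749, 0.185], [0.4515, 0.1842]]
202 [164.83 172.19 194.96 201.86] [[0.5733, 0.1691], [0.5493, 0.1683], [0.4754, 0.1657], [0.4531, 0.1649]]
208 [164.85 172.19 194.9  201.77] [[0.5737, 0.1496], [0.5498, 0.1488], [0.4761, 0.1463], [0.4539, 0.1456]]
214 [164.86 172.17 194.9  201.73] [[0.5742, 0.1302], [0.5504, 0.1294], [0.4766, 0.127], [0.4545, 0.1263]]
220 [164.88 173.52 194.35 201.68] [[0.5747, 0.1107], [0.5465, 0.1098], [0.4788, 0.1077], [0.4552, 0.1069]]
corner [0.5392 0.0929]
plate end [0.4919 0.0914]
long end [0.5403 0.0484]
outer [0.5459 0.0708]
pin [0.6027 0.0837]
catchL [0.6145 0.2033]
notchfront [0.6151 0.1794]
catchend [0.6184 0.0536]
catch edge [0.6088 0.1113]
prongL [0.4769 0.0366]
rack L [0.5093 0.2443]
rackR [0.5184 0.0183]
```

```bash
cat >> h.py <<'E'
def mv(x,y,z,yaw):
    o=bot.get_obs(); Rm=rot(o['tcp_rot']); p=np.array(o['ee_pos']); yw=o['tcp_rot'][2]
    d=Rm.T@(np.array([x,y,z])-p); tu=-np.radians((yaw-yw+180)%360-180)
    print('t',round(o['time'],2),'pos',p.round(4),'rot',np.round(o['tcp_rot'],1),'F',np.round(o['wrist_force'],1),'q1,6',np.round(o['q'],0)[[0,5]],'open',round(o['opening'],4)); print('shift',d.round(4),'turn',round(tu,3))
# rack frame
AX=np.array([.027,-.9996]); AY=np.array([.9996,.027]); NEST=np.array([.516,.0315]); COR=np.array([.5392,.0929])
def rk(p): d=np.array(p)[:2]-NEST; return np.array([d@AX,d@AY])
def wr(x,y,o=NEST): return o+x*AX+y*AY
E
python3 - <<'E'
from h import *
w=wr(.021,-.017,COR); print(w); mv(*w,.13,181.5)
E
```

```text
[0.5227738 0.0714494]
t 1.25 pos [0.1693 0.5233 0.2313] rot [180.   -0.  162.1] F [-0.1 -0.6  0.1] q1,6 [72. 90.] open 0.0854
shift [-0.4754 -0.3212  0.1013] turn -0.339
```

Request:
arm_command([
  [-0.04, -0.027, 0, -0.07],
  [-0.08, -0.054, 0, -0.14],
  [-0.12, -0.081, 0, -0.21],
  [-0.16, -0.108, 0, -0.28],
  [-0.2, -0.135, 0, -0.339],
], hand=0)

```text
time: 1.75
ee_pos: [0.3187, 0.3317, 0.2314]
tcp_rot: [180.0, 0.0, -178.3]
wrist_force: [1.9, 0.8, -0.2]
opening: 0.0119
grasp_force: 0.0
```

```bash
python3 -c "
from h import *
w=wr(.021,-.017,COR); mv(*w,.13,181.5)"
```

```text
t 1.75 pos [0.3187 0.3317 0.2314] rot [ 180.     0.  -178.3] F [ 1.9  0.8 -0.2] q1,6 [46. 44.] open 0.0119
shift [-0.1962 -0.2662  0.1014] turn 0.003
```

Request:
arm_command([
  [-0.03, -0.04, 0, 0],
  [-0.06, -0.08, 0.02, 0],
  [-0.09, -0.12, 0.04, 0],
  [-0.12, -0.16, 0.06, 0],
  [-0.15, -0.2, 0.08, 0],
])

```text
time: 2.25
ee_pos: [0.4653, 0.1467, 0.1566]
tcp_rot: [180.0, 0.1, -178.5]
wrist_force: [1.4, 0.6, 0.2]
opening: 0.0002
grasp_force: 0.0
```

Request:
arm_command([
  [-0.03, -0.04, 0.01, 0],
  [-0.046, -0.067, 0.021, 0],
  [-0.046, -0.067, 0.021, 0],
  [-0.046, -0.067, 0.021, 0],
  [-0.046, -0.067, 0.021, 0],
])

```text
time: 2.75
ee_pos: [0.5119, 0.0834, 0.1364]
tcp_rot: [180.0, 0.0, -178.5]
wrist_force: [-0.4, 0.4, 0.1]
opening: 0.0002
grasp_force: 0.0
```

```bash
python3 -c "
from h import *
w=wr(.021,-.017,COR); mv(*w,.07,181.5)
s=cam('side'); t=cam('top')
a=cv2.resize(s['color'][130:220,210:300],None,fx=6,fy=6,interpolation=2)
b=cv2.resize(t['color'][140:215,170:256],None,fx=3,fy=3,interpolation=2)
o=np.zeros((540,800,3),np.uint8); o[:,:540]=a; o[:225,540:798]=b; cv2.imwrite('pics/h2.png',o)"
```

```text
t 2.75 pos [0.5119 0.0834 0.1364] rot [ 180.     0.  -178.5] F [-0.4  0.4  0.1] q1,6 [9. 8.] open 0.0002
shift [-0.0106 -0.0122  0.0664] turn 0.001
```

View pics/h2.png

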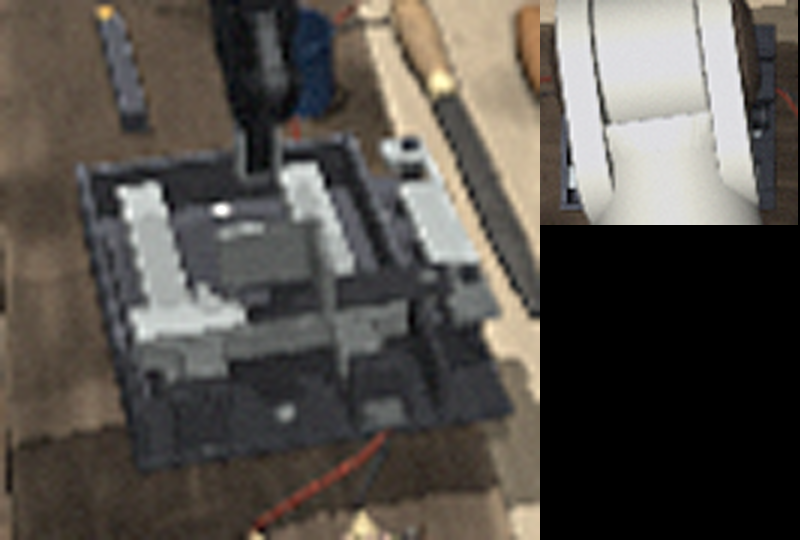

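```bash
python3 -c "
from h import *
s=cam('side'); p=bot.get_obs()['ee_pos']
f=lambda q:((q-np.array([210,130])+.5)*6-.5).round(0)
print('tcp',f(proj(s,p)))
for z in(.094,.058):
  for n,q in (('corner',(0,0)),('plate end',(0,-.048)),('long end',(.04,0))):print(n,z,f(proj(s,[*wr(*q,COR),z])))
"
```

```text
tcp [[255. 174.]]
corner 0.094 [[306. 225.]]
plate end 0.094 [[216. 237.]]
long end 0.094 [[322. 269.]]
corner 0.058 [[307. 279.]]
plate end 0.058 [[219. 291.]]
long end 0.058 [[322. 324.]]
```

Request:
arm_command([
  [-0.011, -0.012, 0.0, 0],
  [-0.011, -0.012, 0.02, 0],
  [-0.011, -0.012, 0.04, 0],
  [-0.011, -0.012, 0.068, 0],
  [-0.011, -0.012, 0.068, 0],
])

```text
time: 3.4
ee_pos: [0.5218, 0.0707, 0.0648]
tcp_rot: [-180.0, -0.3, -178.5]
wrist_force: [-0.8, 0.0, 0.2]
opening: -0.0001
grasp_force: 0.0
```

Request:
arm_command([
  [0, 0.004, 0, 0],
  [0, 0.008, 0, 0],
  [0, 0.012, 0, 0],
  [0, 0.016, 0, 0],
  [0, 0.02, 0, 0],
])

```text
time: 3.9
ee_pos: [0.5237, 0.0903, 0.0697]
tcp_rot: [-179.9, 0.1, -178.5]
wrist_force: [-0.2, -9.3, 1.9]
opening: 0.0001
grasp_force: 4.5
```

Request:
arm_command([
  [0, 0.02, 0, 0],
  [0, 0.04, 0, 0],
  [0, 0.06, 0, 0],
  [0, 0.08, 0, 0],
  [0, 0.095, 0, 0],
])

```text
time: 4.4
ee_pos: [0.521, 0.185, 0.0696]
tcp_rot: [-179.7, 0.1, -178.6]
wrist_force: [-0.7, -15.9, 4.6]
opening: 0.0002
grasp_force: 8.0
```

Request:
arm_command([
  [-0.003, 0, 0, 0],
  [-0.005, 0, 0, 0],
  [-0.007, 0, 0, 0],
  [-0.009, 0, 0, 0],
  [-0.011, 0, 0, 0],
])

```text
time: 4.9
ee_pos: [0.532, 0.185, 0.0696]
tcp_rot: [-179.8, 0.1, -178.6]
wrist_force: [-0.7, -12.0, 2.2]
opening: 0.0001
grasp_force: 5.8
```

Request:
arm_command([
  [-0.002, 0, 0, 0],
  [-0.004, 0, 0, 0],
  [-0.006, 0, 0, 0],
  [-0.008, 0, 0, 0],
  [-0.008, 0, 0, 0],
])

```text
time: 5.4
ee_pos: [0.5394, 0.185, 0.0695]
tcp_rot: [-179.8, 0.0, -178.6]
wrist_force: [-2.1, -11.6, 4.5]
opening: 0.0001
grasp_force: 5.9
```

Request:
arm_command([
  [-0.001, 0, 0, 0],
  [-0.002, 0, 0, 0],
  [-0.003, 0, 0, 0],
  [-0.004, 0, 0, 0],
  [-0.004, 0, 0, 0],
])

```text
time: 5.9
ee_pos: [0.5422, 0.185, 0.0689]
tcp_rot: [-179.8, -0.1, -178.5]
wrist_force: [-8.0, -12.8, 2.7]
opening: 0.0002
grasp_force: 5.9
```

Request:
arm_command([
  [0, -0.004, 0, 0],
  [0, -0.008, 0, 0],
  [0, -0.012, 0, 0],
  [0, -0.014, 0, 0],
  [0, -0.014, 0, 0],
])

```text
time: 6.4
ee_pos: [0.5441, 0.1728, 0.0686]
tcp_rot: [180.0, 0.1, -178.5]
wrist_force: [0.1, 0.5, 0.6]
opening: 0.0003
grasp_force: 0.0
```

Request:
arm_command([
  [0.005, -0.006, 0, 0],
  [0.008, -0.008, -0.03, 0],
  [0.008, -0.008, -0.07, 0],
  [0.008, -0.008, -0.11, 0],
  [0.008, -0.008, -0.11, 0],
], hand=0.06)

```text
time: 6.9
ee_pos: [0.5375, 0.1649, 0.1841]
tcp_rot: [179.9, 0.5, -178.5]
wrist_force: [0.4, 0.9, -0.2]
opening: 0.0603
grasp_force: 0.0
```

```bash
python3 -c "
from h import *
mv(.4424,-.385,.15,261.3)"
```

```text
t 6.9 pos [0.5375 0.1649 0.1841] rot [ 179.9    0.5 -178.5] F [ 0.4  0.9 -0.2] q1,6 [17. 16.] open 0.0603
shift [ 0.1098 -0.5472  0.0319] turn -1.393
```

Request:
arm_command([
  [0.01, -0.048, 0, -0.14],
  [0.02, -0.096, 0, -0.28],
  [0.03, -0.144, 0, -0.42],
  [0.04, -0.192, 0, -0.56],
  [0.05, -0.24, 0, -0.7],
])

```text
time: 7.4
ee_pos: [0.494, -0.0649, 0.1776]
tcp_rot: [180.0, 0.0, -139.5]
wrist_force: [0.3, 0.0, 0.3]
opening: 0.0602
grasp_force: 0.0
```

```bash
python3 -c "
from h import *
mv(.4424,-.385,.15,261.3)
t=cam('top');cv2.imwrite('pics/t3.png',cv2.resize(t['color'][140:215,170:256],None,fx=7,fy=7,interpolation=2))"
```

```text
t 7.4 pos [ 0.494  -0.0649  0.1776] rot [ 180.     0.  -139.5] F [0.3 0.  0.3] q1,6 [ -7. -48.] open 0.0602
shift [ 0.2471 -0.2099  0.0276] turn -0.712
```

View pics/t3.png

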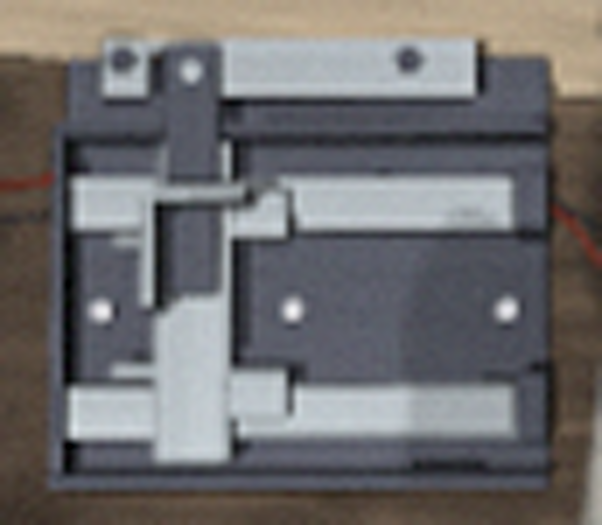

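Request:
arm_command([
  [0.038, -0.032, 0, -0.142],
  [0.076, -0.064, 0, -0.284],
  [0.114, -0.096, 0, -0.426],
  [0.152, -0.128, 0, -0.568],
  [0.19, -0.16, 0, -0.7],
])

```text
time: 7.95
ee_pos: [0.4563, -0.2866, 0.1777]
tcp_rot: [180.0, 0.0, -101.2]
wrist_force: [0.2, -0.2, -0.2]
opening: 0.0602
grasp_force: 0.0
```

```bash
python3 -c "
from h import *
mv(.4424,-.385,.004,261.3)"
```

```text
t 7.95 pos [ 0.4563 -0.2866  0.1777] rot [ 180.     0.  -101.2] F [ 0.2 -0.2 -0.2] q1,6 [ -32. -111.] open 0.0602
shift [ 0.0992 -0.0054  0.1737] turn -0.043
```

Request:
arm_command([
  [0.048, -0.003, 0.02, -0.043],
  [0.096, -0.005, 0.05, -0.043],
  [0.098, -0.006, 0.1, -0.043],
  [0.098, -0.006, 0.12, -0.043],
  [0.098, -0.006, 0.12, -0.043],
], hand=0.04)

```text
time: 8.45
ee_pos: [0.441, -0.3809, 0.0532]
tcp_rot: [179.6, 0.2, -99.1]
wrist_force: [-0.3, 0.2, 0.1]
opening: 0.0397
grasp_force: 0.0
```

```bash
python3 -c "
from h import *
mv(.4424,-.385,.004,261.3)
s=cam('side');cv2.imwrite('pics/s4.png',cv2.resize(s['color'][280:370,210:300],None,fx=6,fy=6,interpolation=2))"
```

```text
t 8.45 pos [ 0.441  -0.3809  0.0532] rot [179.6   0.2 -99.1] F [-0.3  0.2  0.1] q1,6 [ -41. -122.] open 0.0397
shift [ 0.004  -0.0023  0.0491] turn -0.007
```

View pics/s4.png

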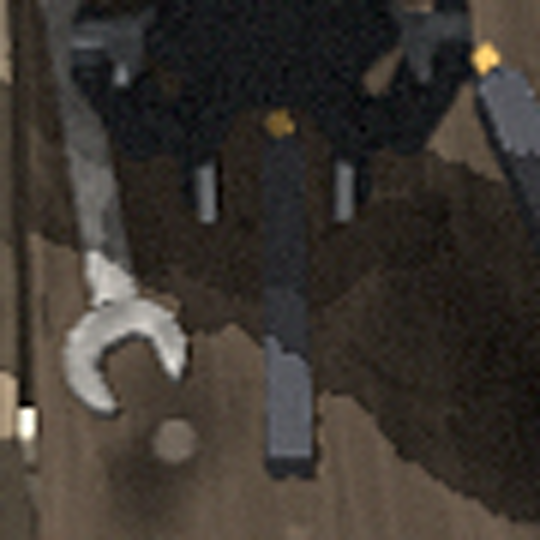

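Request:
arm_command([
  [0.004, -0.001, 0.01, 0],
  [0.004, -0.001, 0.025, 0],
  [0.004, -0.001, 0.04, 0],
  [0.004, -0.001, 0.045, 0],
  [0.004, -0.001, 0.045, 0],
])

```text
time: 9.0
ee_pos: [0.4434, -0.3858, 0.0119]
tcp_rot: [179.9, 0.1, -99.0]
wrist_force: [0.8, 0.6, 0.4]
opening: 0.0401
grasp_force: 0.0
```

Final 8 mm down, then close.

Request:
arm_command([
  [0, 0, 0.004, 0],
  [0, 0, 0.008, 0],
  [0, 0, 0.008, 0],
  [0, 0, 0.008, 0],
  [0, 0, 0.008, 0],
])

```text
time: 9.5
ee_pos: [0.4441, -0.3866, 0.0053]
tcp_rot: [-180.0, -0.0, -99.0]
wrist_force: [-0.0, 0.0, 0.2]
opening: 0.0401
grasp_force: 0.0
```

Request:
arm_command([
  [0, 0, 0, 0],
  [0, 0, 0, 0],
  [0, 0, 0, 0],
  [0, 0, 0, 0],
  [0, 0, 0, 0],
], hand=0.005, grip_force=50)

```text
time: 10.0
ee_pos: [0.444, -0.3866, 0.0054]
tcp_rot: [-180.0, -0.0, -99.0]
wrist_force: [-1.0, -0.0, 4.8]
opening: 0.0143
grasp_force: 50.5
```

Request:
arm_command([
  [0, 0, -0.03, 0],
  [0, 0, -0.06, 0],
  [0, 0, -0.1, 0],
  [0, 0, -0.14, 0],
  [0, 0, -0.14, 0],
])

```text
time: 10.5
ee_pos: [0.4455, -0.3878, 0.1506]
tcp_rot: [-179.6, -0.2, -99.0]
wrist_force: [-0.5, -0.4, -1.6]
opening: 0.0143
grasp_force: 49.8
```

```bash
python3 -c "
from h import *
w=wr(-.012,0); print(w)
mv(*w,.15,181.5)"
```

```text
[0.515676  0.0434952]
t 10.5 pos [ 0.4455 -0.3878  0.1506] rot [-179.6   -0.2  -99. ] F [-0.5 -0.4 -1.6] q1,6 [ -41. -122.] open 0.0143
shift [-0.437  -0.0016 -0.0011] turn 1.387
```

Request:
arm_command([
  [-0.044, 0, 0, 0.14],
  [-0.088, 0, 0, 0.28],
  [-0.132, 0, 0, 0.42],
  [-0.176, 0, 0, 0.56],
  [-0.22, 0, 0, 0.7],
])

```text
time: 11.0
ee_pos: [0.4779, -0.1681, 0.1437]
tcp_rot: [179.9, -0.0, -139.3]
wrist_force: [1.0, -0.8, -1.8]
opening: 0.0148
grasp_force: 49.8
```

```bash
python3 -c "
from h import *
w=wr(-.012,-.0016)
mv(*w,.12,181.5)"
```

```text
t 11.0 pos [ 0.4779 -0.1681  0.1437] rot [ 179.9   -0.  -139.3] F [ 1.  -0.8 -1.8] q1,6 [-19. -60.] open 0.0148
shift [-0.1653  0.1369  0.0237] turn 0.683
```

Request:
arm_command([
  [-0.04, 0.034, 0, 0.14],
  [-0.08, 0.067, 0, 0.28],
  [-0.12, 0.1, 0, 0.42],
  [-0.164, 0.136, 0, 0.56],
  [-0.164, 0.136, 0.02, 0.683],
])

```text
time: 11.5
ee_pos: [0.5139, 0.0427, 0.1258]
tcp_rot: [180.0, 0.2, -178.0]
wrist_force: [0.4, -0.1, -2.4]
opening: 0.0141
grasp_force: 49.8
```

Request:
arm_command([
  [0, 0, 0, 0],
  [0, 0, 0, 0],
  [0, 0, 0, 0],
  [0, 0, 0, 0],
  [0, 0, 0, 0],
])

```text
time: 12.0
ee_pos: [0.5131, 0.0393, 0.1254]
tcp_rot: [-180.0, 0.0, -177.8]
wrist_force: [0.2, 0.2, -2.7]
opening: 0.0147
grasp_force: 49.8
```

```bash
python3 -c "
from h import *
w=wr(-.012,-.0016)
mv(*w,.06,181.5)
s=cam('side');cv2.imwrite('pics/s5.png',cv2.resize(s['color'][120:220,210:310],None,fx=6,fy=6,interpolation=2))
f=lambda q:((q-np.array([210,120])+.5)*6-.5).round(0)
p=bot.get_obs()['ee_pos']
for e in(-.07,.07):
  for z in(-.0054,.0106): print(f(proj(s,np.array([*(p[:2]+AX*.008+AY*(e+.0016)),p[2]+z]))))"
```

```text
t 12.0 pos [0.5131 0.0393 0.1254] rot [-180.     0.  -177.8] F [ 0.2  0.2 -2.7] q1,6 [4. 2.] open 0.0147
shift [-0.0011  0.0041  0.0654] turn 0.012
[[140. 338.]]
[[138. 312.]]
[[416. 301.]]
[[417. 275.]]
```

View pics/s5.png

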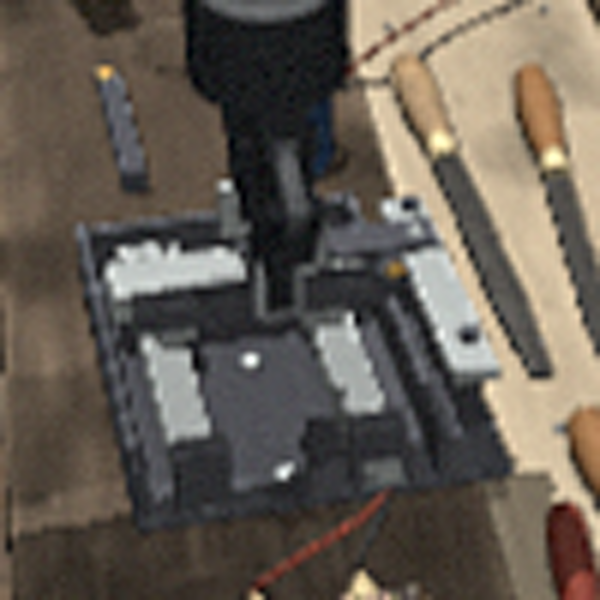

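```bash
python3 -c "
from h import *
np.set_printoptions(precision=4,suppress=True)
s=cam('side'); t=cam('top'); o=bot.get_obs(); p=o['ee_pos']
g=lambda x,y,k,c,r:(c+(x+.5)/k-.5,r+(y+.5)/k-.5)
print('top brass,end',at(t,g(90,211,5,335,165),.016),at(t,g(291,243,5,335,165),.012))
print('side brass,end',at(s,g(280,122,6,210,280),.016),at(s,g(290,470,6,210,280),.004))
b=at(s,g(395,268,6,210,120),p[2]+.0106); print('held brass rel', (b-p)[:2]@AX,(b-p)[:2]@AY)
b=at(s,g(112,322,6,210,120),p[2]-.0054); print('held tail rel', (b-p)[:2]@AX,(b-p)[:2]@AY)
im=s['color'][170:178,222:280]; print(im.sum(2)//3)
"
```

```text
top brass,end [ 0.4501 -0.3245  0.016 ] [ 0.4327 -0.4571  0.012 ]
side brass,end [ 0.4514 -0.3252  0.016 ] [ 0.4325 -0.4537  0.004 ]
held brass rel 7.275841060003941e-05 0.06258072277761999
held tail rel -0.008074670195045567 -0.07985173153894914
[[ 86  77  37  66  96  54  88  89  82  76  42  51  51  53  55  58  63  62
   59  62  52  38  47  51  46  42  52  53  41  41  69 102  51  24  20  19
   37  71  70  37  41  45  36  46  49  51  42  37  43  42  43  44  70 113
   74  38  35  44]
 [ 90  82  52  54  93  69  80  93  92  87  58  57  58  52  46  51  60  53
   45  51  49  45  43  46  41  45  49  41  44  42  74 106  54  34  53  48
   59  80  65  55  59  54  64  77  73  78  65  29  44  42  29  36  51 101
   99  30  38  31]
 [ 83  90  74  49  84  71  64 107 103  99  56  58  43  51  46  47  45  46
   44  48  46  50  47  41  46  47  46  46  43  41  66  92  69  65  71  58
   63  68  67  82  82  77  85 104  92 132 175  32  48  49  36  40  38  62
  100  77  64  36]
 [ 85  89  86  53  75  77  52  95  81  76  44  43  46  41  51  47  48  45
   47  48  47  46  45  54  44  41  44  38  39  44  49  5
[... 375 characters left out ...]
86  75  80  32  40  53  74  82  68  55  76  79  82
   87  90  86  32  43  35  35  37  42  40  40  42  34  43  43  35  36  51
   68  62  40  55 107 186 179 179 173 177 206 182  90  98  97  62  29  37
   60 114 100  75]
 [ 89  98  95  71  51  93  89  67  40  36  47 103 157 136  77  96  93  89
   86  72  61  41  38  34  43  34  36  45  63  66  67  72  68  68  70  69
   84  86  62  41 111 201 172 168 171 174 196 199  88  93  94  83  37  32
   53  98  97  73]
 [ 93  98  95  92  51  86  84  44  34  41  34 117 208 174 130  79  79  80
   69  31  26  47  67  68  66  69  64  74  84  78  79  87  85  84  85  88
   87  85  83  62  97 174 169 168 168 170 174 175 117  89  96  93  49  28
   37  67  98  83]]
```

Request:
arm_command([
  [-0.003, 0.004, 0.01, 0.012],
  [-0.003, 0.004, 0.03, 0.012],
  [-0.003, 0.004, 0.05, 0.012],
  [-0.003, 0.004, 0.07, 0.012],
  [-0.003, 0.004, 0.084, 0.012],
])

```text
time: 12.65
ee_pos: [0.5151, 0.0445, 0.0389]
tcp_rot: [-180.0, -0.1, -178.4]
wrist_force: [0.3, 0.2, -1.6]
opening: 0.0144
grasp_force: 49.8
```

Request:
arm_command([
  [0, 0, 0.002, 0],
  [0, 0, 0.004, 0],
  [0, 0, 0.006, 0],
  [0, 0, 0.006, 0],
  [0, 0, 0.006, 0],
])

```text
time: 13.15
ee_pos: [0.5161, 0.0444, 0.0356]
tcp_rot: [180.0, 0.1, -178.4]
wrist_force: [0.5, 0.3, -2.6]
opening: 0.014
grasp_force: 49.8
```

Request:
arm_command([
  [0, 0, 0.001, 0],
  [0, 0, 0.002, 0],
  [0, 0, 0.002, 0],
  [0, 0, 0.002, 0],
  [0, 0, 0.002, 0],
])

```text
time: 13.65
ee_pos: [0.516, 0.0444, 0.0334]
tcp_rot: [180.0, 0.0, -178.4]
wrist_force: [-0.8, -0.5, 3.4]
opening: 0.0145
grasp_force: 50.4
```

Request:
arm_command([
  [0, 0, 0, 0],
  [0, 0, 0, 0],
  [0, 0, 0, 0],
  [0, 0, 0, 0],
  [0, 0, 0, 0],
], hand=0.034)

```text
time: 14.15
ee_pos: [0.5157, 0.0444, 0.033]
tcp_rot: [-180.0, -0.0, -178.4]
wrist_force: [-0.6, -0.0, -0.4]
opening: 0.0338
grasp_force: 0.0
```

Request:
arm_command([
  [0, 0, -0.01, 0],
  [0, 0, -0.04, 0],
  [0, 0, -0.08, 0],
  [0, 0, -0.12, 0],
  [0, 0, -0.15, 0],
])

```text
time: 14.65
ee_pos: [0.516, 0.0444, 0.1866]
tcp_rot: [180.0, 0.2, -178.4]
wrist_force: [-0.0, 0.3, 0.5]
opening: 0.034
grasp_force: 0.0
```

```bash
python3 -c "
from h import *
mv(.4696,.4045,.15,271.5)"
```

```text
t 14.65 pos [0.516  0.0444 0.1866] rot [ 180.     0.2 -178.4] F [-0.   0.3  0.5] q1,6 [5. 3.] open 0.034
shift [0.0367 0.3612 0.0365] turn -1.57
```

Request:
arm_command([
  [0.004, 0.034, 0, -0.145],
  [0.008, 0.068, 0, -0.29],
  [0.012, 0.102, 0, -0.435],
  [0.016, 0.136, 0, -0.58],
  [0.02, 0.17, 0, -0.725],
])

```text
time: 15.15
ee_pos: [0.4908, 0.2151, 0.184]
tcp_rot: [-180.0, 0.0, -136.6]
wrist_force: [0.3, -1.5, 0.4]
opening: 0.034
grasp_force: 0.0
```

```bash
python3 -c "
from h import *
t=cam('top')
g=lambda x,y,k,c,r:(c+(x+.5)/k-.5,r+(y+.5)/k-.5)
a=at(t,g(99,180,5,90,160),.016);b=at(t,g(307,178,5,90,160),.012);print(a,b, b+(a-b)/np.linalg.norm((a-b)[:2])*.07)
mv(.4696,.4045,.15,271.5)"
```

```text
[0.46617495 0.46825106 0.016     ] [0.47117171 0.33431676 0.012     ] [0.468562   0.40426809 0.01408912]
t 15.2 pos [0.4901 0.2189 0.1837] rot [ 1.799e+02  1.000e-01 -1.359e+02] F [-2.8  2.5 -1.1] q1,6 [ 24. -20.] open 0.0342
shift [-0.1143  0.1475  0.0341] turn -0.828
```

Request:
arm_command([
  [-0.028, 0.036, 0, -0.145],
  [-0.056, 0.072, 0, -0.29],
  [-0.084, 0.108, 0.02, -0.435],
  [-0.112, 0.144, 0.04, -0.58],
  [-0.112, 0.146, 0.05, -0.725],
], hand=0.04)

```text
time: 15.7
ee_pos: [0.4716, 0.4009, 0.1309]
tcp_rot: [179.9, -0.0, -94.8]
wrist_force: [-0.9, -1.0, -0.1]
opening: 0.0397
grasp_force: 0.0
```

```bash
python3 -c "
from h import *
mv(.4693,.4043,.006,271.5)"
```

```text
t 15.7 pos [0.4716 0.4009 0.1309] rot [179.9  -0.  -94.8] F [-0.9 -1.  -0.1] q1,6 [ 40. -45.] open 0.0397
shift [-0.0032  0.0024  0.1249] turn -0.11
```

Request:
arm_command([
  [-0.003, 0.002, 0.02, -0.1],
  [-0.003, 0.002, 0.05, -0.1],
  [-0.003, 0.002, 0.08, -0.1],
  [-0.003, 0.002, 0.08, -0.1],
  [-0.003, 0.002, 0.08, -0.1],
])

```text
time: 16.2
ee_pos: [0.4714, 0.4, 0.054]
tcp_rot: [180.0, -0.0, -89.6]
wrist_force: [0.2, 0.4, -0.1]
opening: 0.0399
grasp_force: 0.0
```

```bash
python3 -c "
from h import *
mv(.4693,.4043,.005,271.5)
s=cam('side');cv2.imwrite('pics/s6.png',np.hstack([cv2.resize(s['color'][100:180,200:260],None,fx=6,fy=6,interpolation=2),cv2.resize(s['color'][140:220,210:283],None,fx=6,fy=6,interpolation=2)]))"
```

```text
t 16.2 pos [0.4714 0.4    0.054 ] rot [180.   -0.  -89.6] F [ 0.2  0.4 -0.1] q1,6 [ 40. -50.] open 0.0399
shift [-0.0043  0.0021  0.049 ] turn -0.02
```

View pics/s6.png

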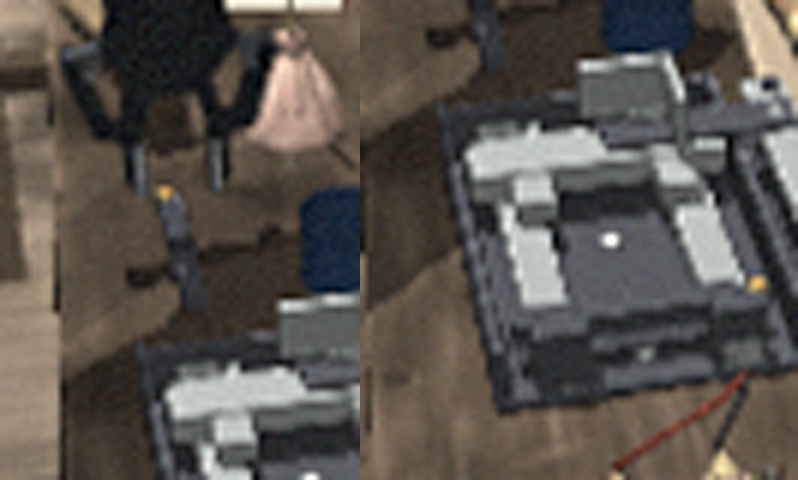

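Request:
arm_command([
  [-0.004, 0.002, 0.01, -0.02],
  [-0.004, 0.002, 0.025, -0.02],
  [-0.004, 0.002, 0.04, -0.02],
  [-0.004, 0.002, 0.042, -0.02],
  [-0.004, 0.002, 0.042, -0.02],
])

```text
time: 16.75
ee_pos: [0.4688, 0.4035, 0.0099]
tcp_rot: [179.9, -0.1, -88.5]
wrist_force: [0.1, -0.2, -0.2]
opening: 0.0402
grasp_force: 0.0
```

```bash
python3 -c "
from h import *
mv(.4693,.4043,.005,271.5)
t=cam('top');cv2.imwrite('pics/t7.png',cv2.resize(t['color'][140:215,170:256],None,fx=7,fy=7,interpolation=2))"
```

```text
t 16.75 pos [0.4688 0.4035 0.0099] rot [ 1.799e+02 -1.000e-01 -8.850e+01] F [ 0.1 -0.2 -0.2] q1,6 [ 41. -51.] open 0.0402
shift [-0.0007 -0.0005  0.0049] turn 0.0
```

View pics/t7.png

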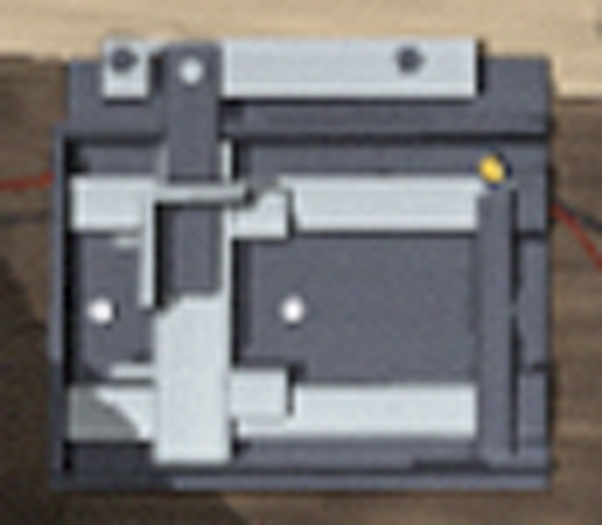

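Request:
arm_command([
  [0, 0, 0.002, 0],
  [0, 0, 0.005, 0],
  [0, 0, 0.005, 0],
  [0, 0, 0.005, 0],
  [0, 0, 0.005, 0],
])

```text
time: 17.3
ee_pos: [0.4695, 0.4041, 0.0062]
tcp_rot: [-180.0, 0.0, -88.5]
wrist_force: [-0.1, -0.2, 0.3]
opening: 0.0396
grasp_force: 0.0
```

Request:
arm_command([
  [0, 0, 0, 0],
  [0, 0, 0, 0],
  [0, 0, 0, 0],
  [0, 0, 0, 0],
  [0, 0, 0, 0],
], hand=0.005)

```text
time: 17.8
ee_pos: [0.4695, 0.4042, 0.0064]
tcp_rot: [-180.0, 0.0, -88.5]
wrist_force: [-0.6, -0.5, 3.6]
opening: 0.0146
grasp_force: 50.3
```

Request:
arm_command([
  [0, 0, -0.03, 0],
  [0, 0, -0.06, 0],
  [0, 0, -0.1, 0],
  [0, 0, -0.15, 0],
  [0, 0, -0.15, 0],
])

```text
time: 18.3
ee_pos: [0.4711, 0.4055, 0.1631]
tcp_rot: [-179.6, 0.3, -88.5]
wrist_force: [0.5, -0.2, -1.2]
opening: 0.0144
grasp_force: 49.7
```

```bash
python3 -c "
from h import *
mv(.5147,.0894,.155,181.5)"
```

```text
t 18.3 pos [0.4711 0.4055 0.1631] rot [-179.6    0.3  -88.5] F [ 0.5 -0.2 -1.2] q1,6 [ 41. -51.] open 0.0144
shift [ 0.3172 -0.0351  0.0065] turn 1.571
```

Request:
arm_command([
  [0.03, -0.003, 0, 0.145],
  [0.06, -0.006, 0, 0.29],
  [0.09, -0.01, 0, 0.435],
  [0.12, -0.013, 0, 0.58],
  [0.15, -0.016, 0, 0.725],
])

```text
time: 18.8
ee_pos: [0.4891, 0.2532, 0.155]
tcp_rot: [180.0, -0.1, -130.3]
wrist_force: [0.9, 0.5, -2.0]
opening: 0.0141
grasp_force: 49.6
```

```bash
python3 -c "
from h import *
mv(.5147,.0894,.12,181.5)"
```

```text
t 18.8 pos [0.4891 0.2532 0.155 ] rot [ 1.800e+02 -1.000e-01 -1.303e+02] F [ 0.9  0.5 -2. ] q1,6 [ 27. -22.] open 0.0141
shift [ 0.1082 -0.1256  0.035 ] turn 0.84
```

Request:
arm_command([
  [0.027, -0.031, 0, 0.145],
  [0.054, -0.062, 0, 0.29],
  [0.08, -0.094, 0, 0.435],
  [0.107, -0.124, 0, 0.58],
  [0.107, -0.124, 0.01, 0.725],
])

```text
time: 19.3
ee_pos: [0.5162, 0.089, 0.1463]
tcp_rot: [-179.9, 0.1, -172.1]
wrist_force: [-0.3, 0.8, -1.9]
opening: 0.0141
grasp_force: 49.7
```

Request:
arm_command([
  [0, 0, 0, 0.115],
  [0, 0, 0, 0.115],
  [0, 0, 0, 0.115],
  [0, 0, 0, 0.115],
  [0, 0, 0, 0.115],
])

```text
time: 19.8
ee_pos: [0.5155, 0.0932, 0.1461]
tcp_rot: [-180.0, 0.0, -178.0]
wrist_force: [0.3, -0.1, -2.3]
opening: 0.0144
grasp_force: 49.7
```

```bash
python3 -c "
from h import *
mv(.5147,.0894,.04,181.5)"
```

```text
t 19.8 pos [0.5155 0.0932 0.1461] rot [-180.    0. -178.] F [ 0.3 -0.1 -2.3] q1,6 [10.  8.] open 0.0144
shift [ 0.001  -0.0037  0.1061] turn 0.008
```

Request:
arm_command([
  [0.001, -0.004, 0.02, 0.008],
  [0.001, -0.004, 0.045, 0.008],
  [0.001, -0.004, 0.07, 0.008],
  [0.001, -0.004, 0.09, 0.008],
  [0.001, -0.004, 0.104, 0.008],
])

```text
time: 20.3
ee_pos: [0.5141, 0.089, 0.0406]
tcp_rot: [-180.0, -0.1, -178.5]
wrist_force: [0.5, -0.0, -1.5]
opening: 0.0143
grasp_force: 49.7
```

Request:
arm_command([
  [0, 0, 0.002, 0],
  [0, 0, 0.004, 0],
  [0, 0, 0.005, 0],
  [0, 0, 0.005, 0],
  [0, 0, 0.005, 0],
])

```text
time: 20.8
ee_pos: [0.5151, 0.0889, 0.0378]
tcp_rot: [180.0, 0.1, -178.6]
wrist_force: [-0.6, 0.6, -1.8]
opening: 0.0141
grasp_force: 49.7
```

Request:
arm_command([
  [0, 0, 0.001, 0],
  [0, 0, 0.002, 0],
  [0, 0, 0.003, 0],
  [0, 0, 0.003, 0],
  [0, 0, 0.003, 0],
])

```text
time: 21.3
ee_pos: [0.5147, 0.0889, 0.0343]
tcp_rot: [180.0, 0.0, -178.6]
wrist_force: [-2.0, -0.7, 3.2]
opening: 0.0142
grasp_force: 50.3
```

Request:
arm_command([
  [0, 0, 0, 0],
  [0, 0, 0, 0],
  [0, 0, 0, 0],
  [0, 0, 0, 0],
  [0, 0, 0, 0],
], hand=0.032)

```text
time: 21.8
ee_pos: [0.5147, 0.0888, 0.034]
tcp_rot: [-180.0, -0.0, -178.6]
wrist_force: [0.1, 0.6, -0.0]
opening: 0.032
grasp_force: 0.0
```

Request:
arm_command([
  [0, 0, -0.01, 0],
  [0, 0, -0.04, 0],
  [0, 0, -0.08, 0],
  [0, 0, -0.11, 0],
  [0, 0, -0.11, 0],
])

```text
time: 22.3
ee_pos: [0.5166, 0.0892, 0.1495]
tcp_rot: [179.9, 0.4, -178.6]
wrist_force: [0.2, 0.3, 0.2]
opening: 0.0322
grasp_force: 0.0
```

```bash
python3 -c "
from h import *
mv(.582,.175,.15,181.5)
s=cam('side')
for r in bot.mark_of('side','tool_a'): print(r['confidence'],at(s,r['location'],.028)[:2],rk(at(s,r['location'],.028)))
"
```

```text
t 22.3 pos [0.5166 0.0892 0.1495] rot [ 179.9    0.4 -178.6] F [0.2 0.3 0.2] q1,6 [10.  8.] open 0.0322
shift [-0.0675  0.0842  0.0001] turn -0.002
0.53 [0.52628467 0.09125655] [-0.05945496  0.01189398]
0.48 [0.51403593 0.04706565] [-0.01561245 -0.00154302]
```

Both tools sit on the rails. Go to the outer face of the handle.

Request:
arm_command([
  [-0.02, 0.028, 0, 0],
  [-0.045, 0.056, 0, 0],
  [-0.068, 0.084, 0, 0],
  [-0.068, 0.084, 0, 0],
  [-0.068, 0.084, 0, 0],
], hand=0)

```text
time: 22.9
ee_pos: [0.58, 0.1747, 0.1422]
tcp_rot: [-179.9, -0.2, -178.5]
wrist_force: [-0.9, -0.1, 0.5]
opening: 0.0
grasp_force: 0.0
```

Request:
arm_command([
  [0, 0, 0.02, 0],
  [0, 0, 0.04, 0],
  [0, 0, 0.06, 0],
  [0, 0, 0.075, 0],
  [0, 0, 0.075, 0],
])

```text
time: 23.4
ee_pos: [0.579, 0.1734, 0.0667]
tcp_rot: [-179.9, -0.2, -178.6]
wrist_force: [-0.1, -0.2, -0.8]
opening: -0.0
grasp_force: 0.0
```

```bash
python3 -c "
from h import *
mv(.582,.175,.07,181.5)"
```

```text
t 23.4 pos [0.579  0.1734 0.0667] rot [-179.9   -0.2 -178.6] F [-0.1 -0.2 -0.8] q1,6 [17. 15.] open -0.0
shift [-0.0031  0.0015 -0.0033] turn -0.002
```

Request:
arm_command([
  [0.004, 0, -0.001, 0],
  [0.007, 0, -0.001, 0],
  [0.01, 0, -0.001, 0],
  [0.013, 0, -0.001, 0],
  [0.016, 0, -0.001, 0],
])

```text
time: 23.9
ee_pos: [0.5666, 0.1742, 0.0716]
tcp_rot: [180.0, 0.3, -178.6]
wrist_force: [9.1, -0.6, -1.5]
opening: -0.0001
grasp_force: 4.7
```

Request:
arm_command([
  [0.002, 0, 0, 0],
  [0.004, 0, 0, 0],
  [0.006, 0, 0, 0],
  [0.008, 0, 0, 0],
  [0.008, 0, 0, 0],
])

```text
time: 24.4
ee_pos: [0.5563, 0.174, 0.0705]
tcp_rot: [180.0, 0.0, -178.6]
wrist_force: [-0.5, 0.2, 0.3]
opening: -0.0002
grasp_force: 0.0
```

```bash
python3 -c "
from h import *
mv(.58,.175,.15,181.5)
s=cam('side')
for n,z in(('prongs',.028),('outer_face',.076),('pin',.04),('tool_a',.028)):
  for r in bot.mark_of('side',n): print(n,r['confidence'],at(s,r['location'],z)[:2])
"
```

```text
t 24.4 pos [0.5563 0.174  0.0705] rot [ 180.     0.  -178.6] F [-0.5  0.2  0.3] q1,6 [17. 16.] open -0.0002
shift [-0.0238  0.0005 -0.0795] turn -0.002
prongs 0.95 [0.51551948 0.06713206]
outer_face 0.54 [0.54546634 0.12917269]
pin 0.82 [0.62419493 0.14324029]
tool_a 0.64 [0.51539686 0.07025901]
tool_a 0.6 [0.52268594 0.04485521]
```

Request:
arm_command([
  [-0.005, 0, 0, 0],
  [-0.005, 0, -0.03, 0],
  [-0.005, 0.02, -0.07, 0],
  [-0.005, 0.06, -0.1, 0],
  [-0.005, 0.1, -0.1, 0],
])

```text
time: 25.15
ee_pos: [0.5611, 0.2754, 0.1755]
tcp_rot: [179.8, 0.4, -178.7]
wrist_force: [0.7, 0.8, -0.2]
opening: -0.0
grasp_force: 0.0
```

Request:
arm_command([
  [0, 0.05, 0, 0],
  [0, 0.1, 0, 0],
  [0, 0.13, 0, 0],
  [0, 0.13, 0, 0],
  [0, 0.13, 0, 0],
])

```text
time: 25.65
ee_pos: [0.5559, 0.4045, 0.1693]
tcp_rot: [-180.0, -0.0, -178.5]
wrist_force: [0.2, -0.7, 0.4]
opening: -0.0001
grasp_force: 0.0
```

```bash
python3 -c "
from h import *
np.set_printoptions(precision=4,suppress=True,linewidth=250)
print(bot.get_obs()['ee_pos'])
s=cam('side'); t=cam('top')
for c,k in((s,'side'),(t,'top')):
 for n,z in(('prongs',.028),('outer_face',.076),('pin',.04),('tool_a',.028)):
  for r in bot.mark_of(k,n): print(k,n,r['confidence'],r['location'],at(c,r['location'],z)[:2])
g=cv2.cvtColor(t['color'],cv2.COLOR_BGR2GRAY)
print(np.arange(205,250))
for r in (167,169,171,178,184,190,196,199,202): print(r,g[r,205:250])
h=t['color'].astype(int); yy=np.argwhere((h[140:215,170:256,2]-h[140:215,170:256,0])>60)+[140,170]; print(yy.tolist())
"
```

```text
[0.5559 0.4045 0.1693]
side prongs 0.97 [254.2, 191.6] [0.5109 0.0553]
side outer_face 0.64 [262.2, 167.2] [0.5486 0.1155]
side pin 0.59 [283.6, 172.4] [0.6224 0.121 ]
side tool_a 0.56 [258.2, 195.9] [0.5198 0.032 ]
side tool_a 0.54 [259.7, 192.9] [0.527  0.0455]
top prongs 0.62 [231.8, 178.7] [0.5306 0.0711]
top outer_face 0.59 [216.9, 174.4] [0.538 0.115]
top pin 0.7 [220.3, 154.9] [0.6054 0.1097]
top tool_a 0.6 [222.3, 153.1] [0.6135 0.1044]
top tool_a 0.49 [238.6, 183.1] [0.5169 0.0487]
[205 206 207 208 209 210 211 212 213 214 215 216 217 218 219 220 221 222 223 224 225 226 227 228 229 230 231 232 233 234 235 236 237 238 239 240 241 242 243 244 245 246 247 248 249]
167 [197 198 199 199 200 199 195 198 198 201 193 114  98  97  98  99  98 101 119 148 122 172 190 186 187 187 188 174 113  98  98 105  93 109 165 120 107  97  67 101 100 100  95  44  70]
169 [202 203 202 202 203 205 201 201 202 205 193 121  96  97 101  99 103 101 123 146 142 206 201 199 199 198 197 184 121  99  97 101  96  78 104  99  98  95  79 110  99 100  95  42  58]
171 [217 214 210 213 212 213 212 204 187 208 185 1
[... 840 characters left out ...]
06 105  97  83 106 103 108 100  36  64]
199 [123 124 117 154 220 215 214 217 212 214 215 212 213 215 214 218 217 218 220 195 121 188 203 198 200 200 195 189 148 114 104 109  97  87 114 106 104  99  83 106 105 105  95  41  66]
202 [ 85  84  85  84  99 136 131 132 137 165 222 215 215 213 216 219 216 220 223 197  70  96 130 136 139 136 134 129  97 114 108 105 101  85 112 105 104 111 110  96  93  95  85  52  87]
[[161, 235], [161, 236], [162, 234], [162, 235], [162, 236], [163, 234], [163, 235], [163, 236], [163, 239], [163, 240], [163, 241], [164, 235], [164, 239], [164, 240], [164, 241], [165, 176], [165, 240], [165, 241], [166, 170], [166, 172], [166, 173], [166, 175], [174, 253], [175, 254]]
```

```bash
python3 -c "
from workcell import bot
print(bot.job_done())"
```

```text
the job is handed in; nothing more can be done
None
```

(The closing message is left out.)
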